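Load the slide carrier under the leaf spring

TASK

The white microscope-slide carrier is waiting on the sprung platform of the loading track, too high to pass under the bridge. Press it down hard with your fingertips (it has a finger well for this), and while keeping it pressed slide it under the bridge and its leaf spring until it is fully home against the end stop and the platform springs back up behind it; then let go and move clear. Do not lift the carrier, and leave the things standing around undisturbed.

Things in the scene. Friction and masses are not known exactly. Their poses are not given: they have to be found in the camera images.
- track: fixed loading track: grey base 268 x 100 mm, aluminium side rails 88 mm apart inside, tops 30 mm above the worktop. +x is the direction of loading, y across, z up. Origin on the worktop, mid-width, below the mouth (front edge of the bridge). Base from x = -172 to +96 mm, sprung platform (66 mm wide) from -155 to -74 mm. The track's fixed floor is 12 mm above the worktop.
- bridge (a point): middle of the lower front edge of the aluminium bridge beam across the track, straight above the track's origin; the beam is 16 mm long in the track's x, its underside 31 mm and its top 45 mm above the worktop
- end_stop (a point): middle of the face of the end stop, at the height of the track floor, 83 mm past the track's origin along its x (the rubber dots on that face are only for looks)
- carrier: loose white slide carrier, 150 (x) x 84.5 (y) x 16 mm (z), 0.1 to 0.21 kg, in the track with 1.75 mm play each side. Origin at the centre of its underside, +x to its nose, the direction of loading. At first it lies on the raised platform, underside 20 mm above the worktop; fully pressed, 12 mm (on the track floor). Home, its origin is at x = +8 mm in the track's frame and its rear end is past the platform.
- nose (a point): centre of the carrier's flat front face, 75 mm ahead of its origin and 8 mm above its underside; at the start 6 to 16 mm short of the bridge. Unpressed, the carrier's top is 36 mm above the worktop, so the nose strikes the bridge beam: it must be pressed down at least 5 mm to pass. Home, the nose touches the end stop.
- finger_well (a point): centre of the floor of the carrier's finger well, a rectangular recess 45 mm (x) by 60 mm (y), 10 mm deep, in the rear part of the carrier; 47.5 mm behind the carrier's origin and 6 mm above its underside. Its front wall, to push against, is 22.5 mm ahead of this point. Same axes as the carrier.
- platform (a joint): how far the sprung platform is pressed down, m: 0 = up (its top 8 mm above the track floor), 0.008 = level with the floor (limit 0.010). The spring holds it up with about 5 N at 0 and 11 N when level with the floor.
- leaf (a joint): how far the leaf spring is bent up, rad: 0 = free. The steel leaf, 34 mm wide, is hung behind the bridge beam and slopes down in the direction of loading; its tip is about 63 mm past the mouth and hangs 23 mm above the worktop. Fully under it, the carrier (top at 28 mm) bends it up about 0.1 rad, and it presses on the carrier with about 6 N and drags on it.
- timer: bystander, to be left alone: white kitchen-type timer, 64 x 66 x 19 mm; origin at the centre of its underside
- petri: bystander, to be left alone: flat round petri dish, 92 mm across, 15 mm high; origin at the centre of its underside
- tape: bystander, to be left alone: roll of white tape lying flat, 53 mm across, 19 mm high; origin at the centre of its underside
- bottle: bystander, to be left alone: small reagent bottle with a screw cap, 60 mm across, 105 mm high; origin at the centre of its underside
- beaker: bystander, to be left alone: clear beaker, 67 mm across, 83 mm high; origin at the centre of its underside

How it is judged:
By the outcome, as a careful person would: the job done as asked, in the order asked, and still so for the second after the job is handed in, with the robot touching nothing.
It also fails if it takes over 48 s, if anything falls off the work surface, if the arm or the gripper's body presses on something with over 40 N, if the wrist force passes 120 N, or if a joint passes its speed limit or range.

ROBOT

A 7-joint arm with a two-finger parallel gripper is mounted at the origin on a cart in front of the work surface, level with it; the furniture and walls round the work are solid. World frame = base frame: x ahead of the robot, y to its left, z up, the work surface at z = 0. Lengths are in m, angles in rad, forces in N, time in s.
With the tool pointing down it reaches from about 0.35 to 0.9 m from the base axis. Payload 8.1 kg.
Tool frame: the origin (TCP) lies on the centre line of the jaws, within the pads' length; the fingertips stand 22 mm ahead of it and the grasp point (between the pads) lies 3 mm ahead of it (arm.finger_overhang is the distance from the TCP to the fingertips, in m); z points along the fingers, y is the direction in which the jaws open and shut (so a half turn about z gives the same grasp; the last joint's range is limited). The gripper opens to 92 mm and grips with 3 to 60 N. Pads are 19 mm wide; open, the fingers measure 130 mm over their backs; the gripper's body (75 mm by 190 mm) begins 47 mm behind the grasp point.
Start: joints at [-1.395, 0.434, 0.025, 1.573, -0.012, 1.134, -0.075], TCP at [0.172, 0.601, 0.249] pointing down, gripper open.
Joint ranges: [-2.62, 2.62], [-0.44, 2.09], [-1.27, 1.32], [0.08, 2.57], [-1.32, 4.46], [0.12, 2], [-2.74, 2.74]. Speed limits (rad/s): [2.22, 2.22, 3.01, 3.01, 3.14, 3.14, 3.14].

INTERFACE

Orientations are given as a rotation vector (axis times angle).
In Python, from cell import arm gives the robot as it stands. The module is installed in compiled form; this text tells all that it offers.
- The arm moves only by the tool step_arm, never from a script. Its argument "plan" is a list of rows, each an object of numbers: "wx", "wy", "wz": the turn, a rotation vector about the tool's x, y, z in units of 6 degrees (1.0 is 6 degrees); "tx", "ty", "tz": the shift along the tool's x, y, z in cm; "hand": the opening, from 0 (shut) to 1 (fully open). A call has exactly 10 rows; each row shifts and turns the commanded pose from where the row before left it, along the tool's axes as they then stand; what a row does not reach is not made up. A row lasts 1/12 s, in which the tool goes at most 41.7 mm and 7.16 degrees, less where a joint would pass 70% of its speed; a pose out of reach is approached as far as the arm can. A call is refused whole if a number of a shift passes 4.17 or a number of a turn 1, either way. A call with a gripper value outside its range is refused whole. The fingers move at their own pace and stop on an object; "force" is the grip in N (left out, the last holds). Time passes only in rows, so rows that do not move let the fingers close, or fill a call up. It gives the time, the measured TCP pose, the force and the opening at its end, in the units of the state.
- arm.observe(): the state, without advancing time (a new reading comes with each control period).
- arm.get_image(name): name is "side" or "top"; returns (picture, depth): 384x512x3 uint8, red, green, blue; 384x512 float32, m along the optical axis (not along the pixel's ray), 0 where there is no reading.
- arm.calibration(name): a dict with "mtx" (3x3 intrinsics, pixels), "R" (3x3) and "t" (3): a world point X has camera coordinates R X + t. Camera axes: x right, y down, z forward; pixel columns grow to the right and rows downward; lengths in m; the calibration is good to about 2 mm. A picture is of the moment at which its call begins. calibration takes no time and is no camera call.
- arm.sign_off(): hands the job in, once; it reports no verdict.
The state is a dict: "clock": time; "joints": joint angles; "dq": joint speeds; "joint_efforts": joint torques, N m; "position": TCP position; "ee_rot": TCP orientation; "force": force on the tool from outside, world axes, zero at the start; "ft_torque": the same for the moment, N m; "width": opening from 0.0 (shut) to 1.0 (fully open).
Only numpy, scipy, OpenCV 4.12 (cv2) and the standard library are available. Lean on these libraries where they do the work, as an engineer would, in place of code of your own. Each camera call takes 0.05 s, during which the arm holds its last target.

## Working session

There is one attempt and no reset: what is moved stays moved. The work goes in short steps, Python scripts to look and compute and a tool call to move; the robot and the scene stay as the last step left them, time stands still between calls to the robot, and variables do not carry over. Pictures are saved under pics/ and viewed, and the job is handed in when it is done.

Besides the shell and the picture viewer there is one more tool, called after ">>>" by a JSON object that holds its "op" and its "data", one argument or row to a line. step_arm: Moves the arm, as the interface text tells. Its arguments: {"type":"object","properties":{"plan":{"type":"array"},"force":{"type":"number"}},"required":["plan"]}

```bash
mkdir -p pics; python3 - <<'E'
from cell import arm
import cv2,numpy as np
s=arm.observe();print(s)
for n in("side","top"):
    im,d=arm.get_image(n);cv2.imwrite(f"pics/{n}0.png",im[:,:,::-1]);np.savez(f"{n}0.npz",im=im,d=d,**arm.calibration(n))
    c=arm.calibration(n);print(n,c, -c["R"].T@c["t"])
print(arm.finger_overhang)
E
```

```text
{'clock': 0.0, 'joints': array([-1.39461293,  0.43526905,  0.02499711,  1.5741168 , -0.01159877,
        1.1340021 , -0.0751193 ]), 'dq': array([ 6.31765206e-05, -3.71621681e-04,  7.73921380e-04,  1.06184329e-03,
       -1.57417416e-03,  4.90933554e-04,  1.99365944e-03]), 'joint_efforts': array([-8.06967564e-04, -6.67848372e+01,  9.84501690e-01, -3.14465368e+01,
       -6.04910916e-02,  4.26161487e-02,  1.55110242e-04]), 'position': array([0.17192348, 0.60037877, 0.24790899]), 'ee_rot': array([-4.36657707e-01, -3.11102831e+00,  2.58989610e-03]), 'force': array([0.76125132, 0.02607676, 0.87598272]), 'ft_torque': array([ 0.00843357,  0.02821688, -0.00749803]), 'width': 0.9970791757350849}
side {'mtx': array([[422.5612908 ,   0.        , 261.64930847],
       [  0.        , 422.5612908 , 192.55709166],
       [  0.        ,   0.        ,   1.        ]]), 'R': array([[ 0.93379928, -0.35720669,  0.02054959],
       [-0.20479829, -0.58070634, -0.78793261],
       [ 0.29338808,  0.73156238, -0.61541849]]), 't': array([-0.44876568,  0.27640587,  0.98436583])} [ 0.18686332 -0.71991648  0.83280808]
top {'mtx': array([[401.33222293,   0.        , 254.78254862],
       [  0.        , 401.33222293, 192.90105033],
       [  0.        ,   0.        ,   1.        ]]), 'R': array([[ 0.02697953, -0.99938167,  0.02254745],
       [-0.98621291, -0.03029442, -0.1626848 ],
       [ 0.16326727, -0.01784743, -0.98642043]]), 't': array([0.19492322, 0.53986828, 1.1168365 ])} [0.34482328 0.23109035 1.18510368]
0.022
```

View pics/side0.png

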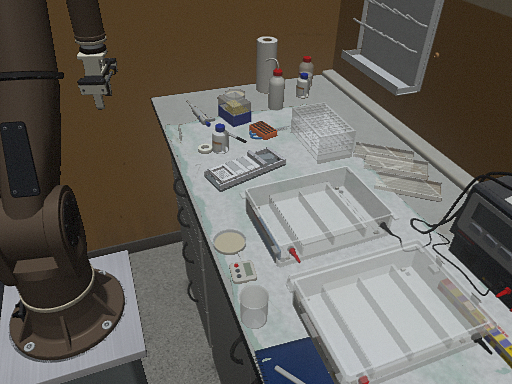

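View pics/top0.png

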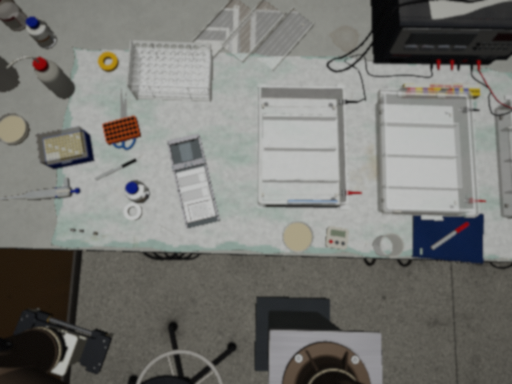

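The track is around (193,180) in the top view and (245,168) in the side view. I'll zoom in on it.

```bash
python3 - <<'E'
import cv2
a=cv2.imread("pics/top0.png")[125:235,110:230];cv2.imwrite("pics/top0z.png",cv2.resize(a,None,fx=5.4,fy=5.4,interpolation=2))
a=cv2.imread("pics/side0.png")[115:205,190:300];cv2.imwrite("pics/side0z.png",cv2.resize(a,None,fx=6,fy=6,interpolation=2))
E
```

```text
(no output)
```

View pics/top0z.png

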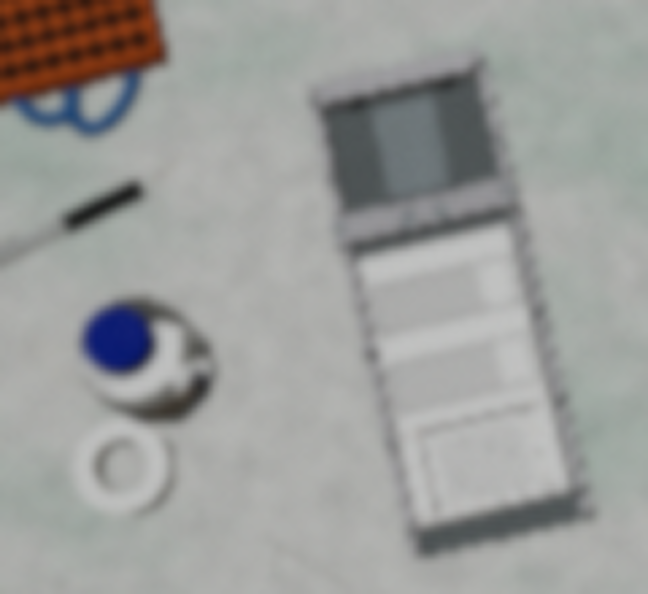

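View pics/side0z.png

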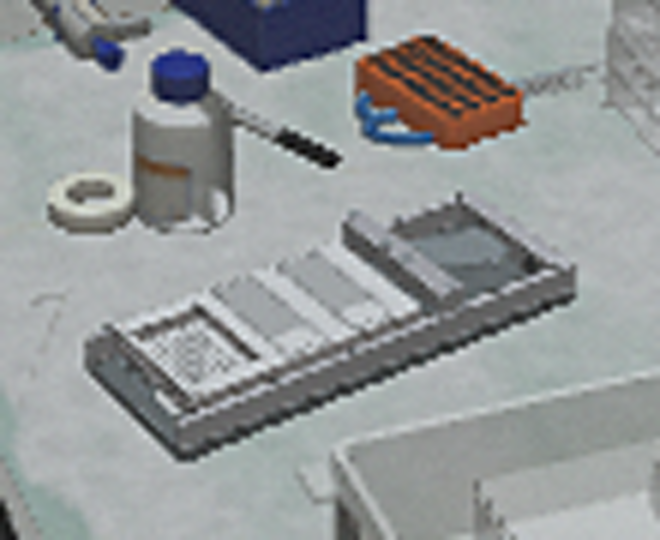

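```bash
cat > h.py <<'E'
import numpy as np
C={n:np.load(f"{n}0.npz") for n in("side","top")}
def ray(n,u,v,z):
    c=C[n];d=c["R"].T@np.linalg.inv(c["mtx"])@[u,v,1];o=-c["R"].T@c["t"]
    return o+d*(z-o[2])/d[2]
def zt(u,v,z):return ray("top",110+(u+.5)/5.4-.5,125+(v+.5)/5.4-.5,z)
def zs(u,v,z):return ray("side",190+(u+.5)/6-.5,115+(v+.5)/6-.5,z)
def proj(n,X):
    c=C[n];p=c["mtx"]@(c["R"]@X+c["t"]);return p[:2]/p[2]
E
python3 - <<'E'
from h import *
np.set_printoptions(precision=4,suppress=True)
T=dict(noseL=(357,262,.036),noseR=(510,228,.036),rearL=(415,527,.036),rearR=(572,490,.036),
 beamFL=(348,243,.045),beamFR=(520,208,.045),beamBL=(340,208,.045),beamBR=(508,180,.045),farL=(315,100,.03),farR=(480,62,.03),nearL=(420,555,.012),nearR=(592,515,.03),wellFL=(418,428,.036),wellFR=(535,405,.036))
P={k:zt(*v) for k,v in T.items()}
for k,v in P.items():print(k,v)
S=dict(nearR0=(185,460,0),nearR=(183,428,.03),nearL=(88,348,.03),farR=(575,268,.03),farR0=(577,300,0),farL=(460,197,.03),noseR=(422,308,.036),rearR=(190,410,.036),rearL=(108,328,.036),beamFR=(445,292,.045),beamFL=(345,213,.045))
Q={k:zs(*v) for k,v in S.items()}
for k,v in Q.items():print('s',k,v)
def a(p,q):
    d=q-p;return np.degrees(np.arctan2(d[1],d[0])),np.linalg.norm(d)
print(a(P['rearL'],P['noseL']),a(P['rearR'],P['noseR']),a(P['nearR'],P['farR']),a(P['nearL'],P['farL']))
print(a(Q['nearR0'],Q['farR0']),a(Q['nearR'],Q['farR']),a(Q['nearL'],Q['farL']),a(Q['rearR'],Q['noseR']))
E
```

```text
noseL [0.5864 0.4422 0.036 ]
noseR [0.6078 0.3608 0.036 ]
rearL [0.4443 0.4032 0.036 ]
rearR [0.4663 0.3212 0.036 ]
beamFL [0.5947 0.446  0.045 ]
beamFR [0.6169 0.355  0.045 ]
beamBL [0.6138 0.4514 0.045 ]
beamBR [0.6322 0.3621 0.045 ]
farL [0.6776 0.4716 0.03  ]
farR [0.7023 0.3824 0.03  ]
nearL [0.4313 0.4033 0.012 ]
nearR [0.4539 0.3104 0.03  ]
wellFL [0.4971 0.4045 0.036 ]
wellFR [0.5114 0.3429 0.036 ]
s nearR0 [0.4616 0.3204 0.    ]
s nearR [0.4585 0.3095 0.03  ]
s nearL [0.4304 0.396  0.03  ]
s farR [0.7133 0.3811 0.03  ]
s farR0 [0.7206 0.3908 0.    ]
s farL [0.6789 0.474  0.03  ]
s noseR [0.6128 0.3639 0.036 ]
s rearR [0.4644 0.3156 0.036 ]
s rearL [0.4437 0.4024 0.036 ]
s beamFR [0.6256 0.3621 0.045 ]
s beamFL [0.6003 0.4572 0.045 ]
(np.float64(15.339745056989312), np.float64(0.14734870285388985)) (np.float64(15.648458221916737), np.float64(0.14688607774492754)) (np.float64(16.161855617116764), np.float64(0.2586198901899758)) (np.float64(15.496648911984412), np.float64(0.25622485446271864))
(np.float64(15.206198542162351), np.float64(0.268318997571085)) (np.float64(15.70080777912024), np.float64(0.2646101596851839)) (np.float64(17.427657025014575), np.float64(0.2604325141571856)) (np.float64(18.036058354612024), np.float64(0.15607167025979127))
```

```bash
python3 - <<'E'
from h import *
np.set_printoptions(precision=4,suppress=True)
print('cap top',zt(120,338,.105),'tape',zt(121,467,.019),'bottle s base front',zs(185,228,0),'cap s',zs(180,65,.105))
# bottle base via side left/right edges mid-height
y=np.radians(15.6);u=np.array([np.cos(y),np.sin(y)]);v=np.array([-u[1],u[0]])
c=np.array([.5262,.3819])
for n,p in(('bottle',zt(120,338,.105)[:2]),('bottleS',zs(180,65,.105)[:2]),('tape',zt(121,467,.019)[:2]),('beamF',np.array([.606,.4005])),('farend',np.array([.69,.427]))):
  d=p-c;print(n,'carrier frame',d@u,d@v)
for xc in(-.039,):
  print('target',c+xc*u)
E
```

```text
cap top [0.5291 0.5458 0.105 ] tape [0.4734 0.565  0.019 ] bottle s base front [0.5269 0.5401 0.    ] cap s [0.5313 0.5507 0.105 ]
bottle carrier frame 0.04684994839805125 0.1571358424534792
bottleS carrier frame 0.05029834632654577 0.16117982077701296
tape carrier frame -0.0015993717934664467 0.19053299443650656
beamF carrier frame 0.08186228149389704 -0.0035449779426617494
farend carrier frame 0.16989431235120486 -0.0006104348542061465
target [0.4886 0.3714]
```

>>> {"op": "step_arm", "data": {
  "plan": [
    {"wz":-0.875,"hand":0},
    {"wz":-0.875,"hand":0},
    {"wz":-0.875,"hand":0},
    {"wz":-0.875,"hand":0},
    {"wz":-0.875,"hand":0},
    {"wz":-0.875,"hand":0},
    {"tx":-1.2,"ty":-1.5,"hand":0},
    {"tx":-1.8,"ty":-2.3,"hand":0},
    {"tx":-1.8,"ty":-2.3,"hand":0},
    {"tx":-1.8,"ty":-2.3,"hand":0}
  ],
  "force": 30
}}

```text
invalid input at $.plan[0]: expected keys wx, wy, wz, tx, ty, tz, hand
```

>>> {"op": "step_arm", "data": {
  "plan": [
    {"tx":-1.8,"ty":-2.3,"hand":0},
    {"tx":-1.8,"ty":-2.3,"hand":0},
    {"tx":-1.8,"ty":-2.3,"hand":0},
    {"tx":-1.8,"ty":-2.3,"hand":0},
    {"tx":-1.8,"ty":-2.3,"hand":0},
    {"tx":-1.8,"ty":-2.3,"hand":0},
    {"tx":-1.8,"ty":-2.3,"hand":0},
    {"tx":-1.8,"ty":-2.3,"hand":0},
    {"tx":-1.2,"ty":-1.5,"hand":0},
    {"hand":0}
  ]
}}

```text
invalid input at $.plan[0]: expected keys wx, wy, wz, tx, ty, tz, hand
```

```bash
cat > st.py <<'E'
from cell import arm
import numpy as np
from scipy.spatial.transform import Rotation as Ro
np.set_printoptions(precision=4,suppress=True)
def st(tgt=None,yaw=15.6):
    s=arm.observe();R=Ro.from_rotvec(s["ee_rot"]).as_matrix();p=s["position"]
    print(s["clock"],p,"tip",p+R[:,2]*.022,"F",s["force"],"w",s["width"])
    print("toolz",R[:,2],"tooly yaw",np.degrees(np.arctan2(R[1,1],R[0,1]))-90)
    if tgt is not None: print("tool cm to tgt(tip)",100*R.T@(np.array(tgt)-p-R[:,2]*.022))
E
python3 -c "
from st import *
st([.4886,.3714,.05])"
```

```text
0.1 [0.1719 0.6005 0.248 ] tip [0.1719 0.6004 0.226 ] F [-0.8682 -0.5923  0.4247] w 0.9962858459755217
toolz [-0.0003 -0.0014 -1.    ] tooly yaw -15.976524241579668
tool cm to tgt(tip) [-36.7478 -13.2756  17.625 ]
```

All keys are required in every row.

>>> {"op": "step_arm", "data": {
  "plan": [
    {"wx":0,"wy":0,"wz":-0.875,"tx":0,"ty":0,"tz":0,"hand":0},
    {"wx":0,"wy":0,"wz":-0.875,"tx":0,"ty":0,"tz":0,"hand":0},
    {"wx":0,"wy":0,"wz":-0.875,"tx":0,"ty":0,"tz":0,"hand":0},
    {"wx":0,"wy":0,"wz":-0.875,"tx":0,"ty":0,"tz":0,"hand":0},
    {"wx":0,"wy":0,"wz":-0.875,"tx":0,"ty":0,"tz":0,"hand":0},
    {"wx":0,"wy":0,"wz":-0.875,"tx":0,"ty":0,"tz":0,"hand":0},
    {"wx":0,"wy":0,"wz":0,"tx":-1.2,"ty":-1.5,"tz":0,"hand":0},
    {"wx":0,"wy":0,"wz":0,"tx":-1.8,"ty":-2.3,"tz":0,"hand":0},
    {"wx":0,"wy":0,"wz":0,"tx":-1.8,"ty":-2.3,"tz":0,"hand":0},
    {"wx":0,"wy":0,"wz":0,"tx":-1.8,"ty":-2.3,"tz":0,"hand":0}
  ],
  "force": 30
}}

```text
clock: 0.93
position: [0.2587, 0.5366, 0.2483]
ee_rot: [0.425, -3.112, 0.001]
force: [-0.0, 0.8, -0.3]
width: 0.321
```

>>> {"op": "step_arm", "data": {
  "plan": [
    {"wx":0,"wy":0,"wz":0,"tx":-1.8,"ty":-2.3,"tz":0,"hand":0},
    {"wx":0,"wy":0,"wz":0,"tx":-1.8,"ty":-2.3,"tz":0,"hand":0},
    {"wx":0,"wy":0,"wz":0,"tx":-1.8,"ty":-2.3,"tz":0,"hand":0},
    {"wx":0,"wy":0,"wz":0,"tx":-1.8,"ty":-2.3,"tz":0,"hand":0},
    {"wx":0,"wy":0,"wz":0,"tx":-1.8,"ty":-2.3,"tz":0,"hand":0},
    {"wx":0,"wy":0,"wz":0,"tx":-1.8,"ty":-2.3,"tz":0,"hand":0},
    {"wx":0,"wy":0,"wz":0,"tx":-1.8,"ty":-2.3,"tz":0,"hand":0},
    {"wx":0,"wy":0,"wz":0,"tx":-1.8,"ty":-2.3,"tz":0,"hand":0},
    {"wx":0,"wy":0,"wz":0,"tx":-1.2,"ty":-1.5,"tz":0,"hand":0},
    {"wx":0,"wy":0,"wz":0,"tx":0,"ty":0,"tz":0,"hand":0}
  ]
}}

```text
clock: 1.77
position: [0.466, 0.3831, 0.2483]
ee_rot: [-0.413, 3.113, -0.004]
force: [-0.4, -0.7, -1.1]
width: 0.003
```

```bash
python3 -c "
from st import *
st([.4886,.3714,.05])"
```

```text
1.7667 [0.466  0.3831 0.2483] tip [0.466  0.383  0.2263] F [-0.4231 -0.6873 -1.1041] w 0.003384040922330764
toolz [ 0.0017 -0.0026 -1.    ] tooly yaw 15.12098187510992
tool cm to tgt(tip) [-1.8597 -1.661  17.6355]
```

>>> {"op": "step_arm", "data": {
  "plan": [
    {"wx":0,"wy":0,"wz":-0.08,"tx":-1.0,"ty":-0.85,"tz":0,"hand":0},
    {"wx":0,"wy":0,"wz":0,"tx":-0.85,"ty":-0.8,"tz":1.0,"hand":0},
    {"wx":0,"wy":0,"wz":0,"tx":0,"ty":0,"tz":2.5,"hand":0},
    {"wx":0,"wy":0,"wz":0,"tx":0,"ty":0,"tz":2.5,"hand":0},
    {"wx":0,"wy":0,"wz":0,"tx":0,"ty":0,"tz":2.5,"hand":0},
    {"wx":0,"wy":0,"wz":0,"tx":0,"ty":0,"tz":2.5,"hand":0},
    {"wx":0,"wy":0,"wz":0,"tx":0,"ty":0,"tz":2.5,"hand":0},
    {"wx":0,"wy":0,"wz":0,"tx":0,"ty":0,"tz":2.0,"hand":0},
    {"wx":0,"wy":0,"wz":0,"tx":0,"ty":0,"tz":1.0,"hand":0},
    {"wx":0,"wy":0,"wz":0,"tx":0,"ty":0,"tz":0,"hand":0}
  ]
}}

```text
clock: 2.6
position: [0.4824, 0.3756, 0.0808]
ee_rot: [0.437, -3.107, 0.004]
force: [-0.0, 0.1, 1.2]
width: 0.005
```

```bash
python3 -c "
from st import *
import cv2
st([.4886,.3714,.03])
a=arm.get_image('side')[0][:,:,::-1][115:205,190:300]
b=arm.get_image('top')[0][:,:,::-1][125:235,110:230]
a=cv2.resize(a,(440,360),interpolation=2);b=cv2.resize(b,(360,360)[:2],interpolation=2)
cv2.imwrite('pics/a1.png',np.hstack([a,b]))"
```

```text
2.6 [0.4824 0.3756 0.0808] tip [0.4823 0.3755 0.0588] F [-0.0262  0.0951  1.181 ] w 0.005434406181835748
toolz [-0.0037 -0.0033 -1.    ] tooly yaw 16.012973766661432
tool cm to tgt(tip) [-0.5018 -0.5625  2.8757]
```

View pics/a1.png

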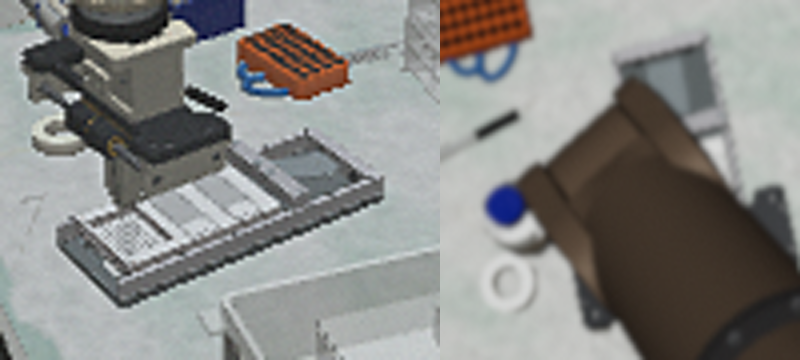

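The gripper hangs above the rear of the carrier at side (125,195), clear of the bottle. I'll correct xy and enter the well.

>>> {"op": "step_arm", "data": {
  "plan": [
    {"wx":0,"wy":0,"wz":0.05,"tx":-0.25,"ty":-0.27,"tz":0,"hand":0},
    {"wx":0,"wy":0,"wz":0,"tx":-0.25,"ty":-0.27,"tz":0,"hand":0},
    {"wx":0,"wy":0,"wz":0,"tx":0,"ty":0,"tz":0.4,"hand":0},
    {"wx":0,"wy":0,"wz":0,"tx":0,"ty":0,"tz":0.4,"hand":0},
    {"wx":0,"wy":0,"wz":0,"tx":0,"ty":0,"tz":0.4,"hand":0},
    {"wx":0,"wy":0,"wz":0,"tx":0,"ty":0,"tz":0.4,"hand":0},
    {"wx":0,"wy":0,"wz":0,"tx":0,"ty":0,"tz":0.2,"hand":0},
    {"wx":0,"wy":0,"wz":0,"tx":0,"ty":0,"tz":0,"hand":0},
    {"wx":0,"wy":0,"wz":0,"tx":0,"ty":0,"tz":0,"hand":0},
    {"wx":0,"wy":0,"wz":0,"tx":0,"ty":0,"tz":0,"hand":0}
  ]
}}

```text
clock: 3.53
position: [0.4903, 0.373, 0.0658]
ee_rot: [-0.429, 3.112, 0.0]
force: [1.3, -0.5, 0.3]
width: 0.005
```

```bash
cat > pic.py <<'E'
from st import *
import cv2,sys
st([.4886,.3714,.03])
a=arm.get_image('side')[0][:,:,::-1][125:195,195:295]
cv2.imwrite('pics/%s.png'%sys.argv[1],cv2.resize(a,(700,490),interpolation=2))
E
python3 pic.py a2
```

```text
3.5333 [0.4903 0.373  0.0658] tip [0.4903 0.373  0.0438] F [ 1.3375 -0.5206  0.3391] w 0.004693758278479631
toolz [ 0.0001  0.0001 -1.    ] tooly yaw 15.705523468670947
tool cm to tgt(tip) [ 0.2044 -0.1119  1.3793]
```

View pics/a2.png

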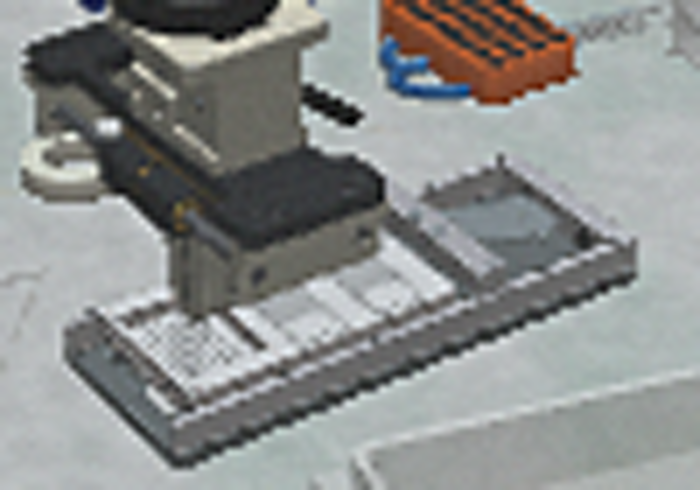

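```bash
python3 - <<'E'
from h import *
def pp(X):
    p=proj("side",np.array(X));return (p-[195,125]+.5)*7
y=np.radians(15.7);u=np.array([np.cos(y),np.sin(y),0]);v=np.array([-u[1],u[0],0])
t=np.array([.4903,.373,.0438])
for dx in(-.0375,-.0095,.0095,.0375):
  for dz in(0,.066):
    print(dx,dz,[pp(t+dx*u+dy*v+[0,0,dz]).round() for dy in(-.095,-.019,.019)])
E
python3 - <<'E'
import cv2;from cell import arm
import numpy as np
im,d=arm.get_image('side');print((d[150:180:2,205:255:3]*1000).astype(int))
E
```

```text
-0.0375 0 [array([250., 444.]), array([158., 361.]), array([114., 322.])]
-0.0375 0.066 [array([246., 321.]), array([151., 240.]), array([106., 201.])]
-0.0095 0 [array([303., 422.]), array([210., 341.]), array([166., 302.])]
-0.0095 0.066 [array([300., 300.]), array([205., 220.]), array([159., 182.])]
0.0095 0 [array([338., 408.]), array([244., 327.]), array([200., 289.])]
0.0095 0.066 [array([337., 285.]), array([240., 207.]), array([195., 170.])]
0.0375 0 [array([389., 386.]), array([295., 307.]), array([250., 270.])]
0.0375 0.066 [array([390., 265.]), array([292., 188.]), array([246., 151.])]
[[1507 1511 1315 1301 1298 1299 1271 1261 1265 1261 1264 1263 1262 1264
  1268 1470 1542]
 [1510 1513 1320 1305 1286 1286 1293 1260 1256 1254 1252 1257 1255 1255
  1260 1455 1457]
 [1515 1509 1513 1306 1292 1287 1296 1244 1243 1246 1246 1246 1251 1255
  1269 1279 1444]
 [1505 1500 1504 1504 1296 1286 1283 1247 1237 1236 1233 1248 1251 1261
  1270 1450 1439]
 [1489 1493 1496 1495 1501 1294 1276 1273 1229 1233 1242 1253 1262 1279
  1286 1444 1440]
 [1484 1482 1486 1486 1486 1347 1333 1271 1237
[... 154 characters left out ...]
8 1465 1355 1339 1341 1252 1261 1271 1275 1409 1412
  1410 1413 1415]
 [1452 1452 1456 1454 1398 1363 1344 1344 1252 1265 1270 1397 1405 1399
  1401 1406 1404]
 [1446 1447 1391 1392 1393 1368 1350 1353 1260 1389 1395 1390 1391 1395
  1404 1401 1384]
 [1390 1392 1387 1393 1397 1400 1354 1400 1383 1384 1388 1384 1386 1383
  1385 1382 1399]
 [1391 1401 1379 1390 1389 1391 1386 1392 1383 1375 1372 1379 1376 1376
  1383 1388 1388]
 [1399 1406 1383 1365 1383 1382 1382 1384 1382 1370 1366 1367 1372 1385
  1383 1376 1396]
 [1401 1393 1403 1371 1360 1372 1368 1375 1358 1358 1366 1372 1372 1378
  1378 1394 1399]
 [1404 1387 1384 1409 1362 1344 1350 1344 1345 1361 1361 1364 1371 1376
  1388 1397 1407]]
```

Fingertips are at about (205,318) in this view, above the well floor and a little close to the front wall (250,330). I'll back off 4 mm, then descend to just above the floor.

>>> {"op": "step_arm", "data": {
  "plan": [
    {"wx":0,"wy":0,"wz":0,"tx":0.2,"ty":-0.1,"tz":0,"hand":0},
    {"wx":0,"wy":0,"wz":0,"tx":0.2,"ty":0,"tz":0,"hand":0},
    {"wx":0,"wy":0,"wz":0,"tx":0,"ty":0,"tz":0.3,"hand":0},
    {"wx":0,"wy":0,"wz":0,"tx":0,"ty":0,"tz":0.3,"hand":0},
    {"wx":0,"wy":0,"wz":0,"tx":0,"ty":0,"tz":0.3,"hand":0},
    {"wx":0,"wy":0,"wz":0,"tx":0,"ty":0,"tz":0.3,"hand":0},
    {"wx":0,"wy":0,"wz":0,"tx":0,"ty":0,"tz":0.2,"hand":0},
    {"wx":0,"wy":0,"wz":0,"tx":0,"ty":0,"tz":0,"hand":0},
    {"wx":0,"wy":0,"wz":0,"tx":0,"ty":0,"tz":0,"hand":0},
    {"wx":0,"wy":0,"wz":0,"tx":0,"ty":0,"tz":0,"hand":0}
  ]
}}

```text
clock: 4.47
position: [0.4867, 0.3709, 0.0518]
ee_rot: [-0.429, 3.112, 0.0]
force: [0.3, -0.4, 0.1]
width: 0.007
```

```bash
python3 pic.py a3
```

```text
4.4667 [0.4867 0.3709 0.0518] tip [0.4867 0.3709 0.0298] F [ 0.2519 -0.3521  0.1309] w 0.006505911636493386
toolz [ 0.0001  0.0001 -1.    ] tooly yaw 15.700610869375183
tool cm to tgt(tip) [-0.1935 -0.0026 -0.0227]
```

View pics/a3.png

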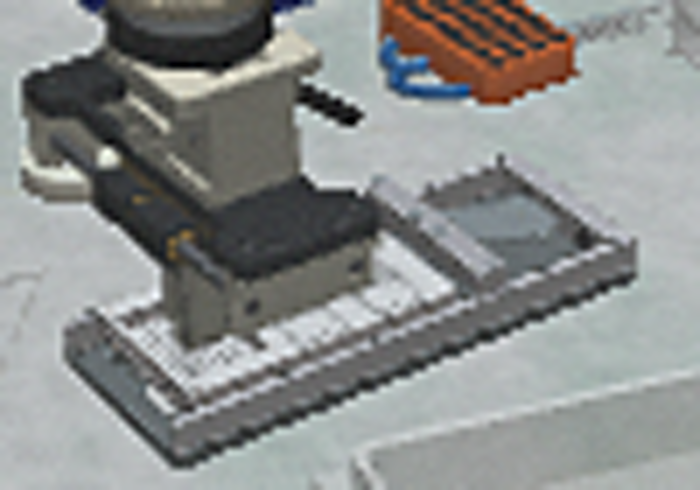

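Fingertips are inside the well with no contact yet. Pressing down in small increments.

>>> {"op": "step_arm", "data": {
  "plan": [
    {"wx":0,"wy":0,"wz":0,"tx":0,"ty":0,"tz":0.15,"hand":0},
    {"wx":0,"wy":0,"wz":0,"tx":0,"ty":0,"tz":0.15,"hand":0},
    {"wx":0,"wy":0,"wz":0,"tx":0,"ty":0,"tz":0.15,"hand":0},
    {"wx":0,"wy":0,"wz":0,"tx":0,"ty":0,"tz":0.15,"hand":0},
    {"wx":0,"wy":0,"wz":0,"tx":0,"ty":0,"tz":0.15,"hand":0},
    {"wx":0,"wy":0,"wz":0,"tx":0,"ty":0,"tz":0.15,"hand":0},
    {"wx":0,"wy":0,"wz":0,"tx":0,"ty":0,"tz":0,"hand":0},
    {"wx":0,"wy":0,"wz":0,"tx":0,"ty":0,"tz":0,"hand":0},
    {"wx":0,"wy":0,"wz":0,"tx":0,"ty":0,"tz":0,"hand":0},
    {"wx":0,"wy":0,"wz":0,"tx":0,"ty":0,"tz":0,"hand":0}
  ]
}}

```text
clock: 5.35
position: [0.4868, 0.371, 0.0431]
ee_rot: [-0.429, 3.112, 0.0]
force: [-1.3, -1.0, 6.3]
width: 0.006
```

>>> {"op": "step_arm", "data": {
  "plan": [
    {"wx":0,"wy":0,"wz":0,"tx":0,"ty":0,"tz":0.1,"hand":0},
    {"wx":0,"wy":0,"wz":0,"tx":0,"ty":0,"tz":0.1,"hand":0},
    {"wx":0,"wy":0,"wz":0,"tx":0,"ty":0,"tz":0.1,"hand":0},
    {"wx":0,"wy":0,"wz":0,"tx":0,"ty":0,"tz":0.1,"hand":0},
    {"wx":0,"wy":0,"wz":0,"tx":0,"ty":0,"tz":0,"hand":0},
    {"wx":0,"wy":0,"wz":0,"tx":0,"ty":0,"tz":0,"hand":0},
    {"wx":0,"wy":0,"wz":0,"tx":0,"ty":0,"tz":0,"hand":0},
    {"wx":0,"wy":0,"wz":0,"tx":0,"ty":0,"tz":0,"hand":0},
    {"wx":0,"wy":0,"wz":0,"tx":0,"ty":0,"tz":0,"hand":0},
    {"wx":0,"wy":0,"wz":0,"tx":0,"ty":0,"tz":0,"hand":0}
  ]
}}

```text
clock: 6.18
position: [0.4868, 0.371, 0.0403]
ee_rot: [-0.429, 3.111, 0.001]
force: [-5.1, -4.0, 20.2]
width: 0.004
```

```bash
python3 pic.py a4
```

```text
6.1833 [0.4868 0.371  0.0403] tip [0.4868 0.371  0.0183] F [-5.1058 -4.0185 20.1942] w 0.003672588047740033
toolz [ 0.0006  0.0006 -1.    ] tooly yaw 15.696115061532836
tool cm to tgt(tip) [-0.1845 -0.0104 -1.173 ]
```

View pics/a4.png

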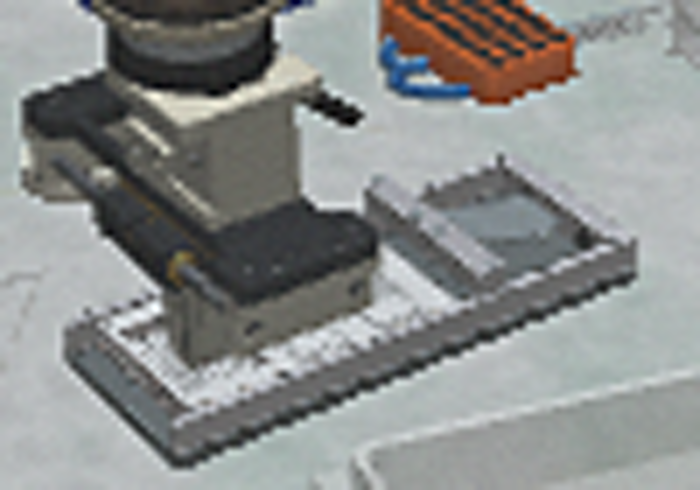

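Carrier is fully down (tip at 18.3 mm, 20 N). Slide.

>>> {"op": "step_arm", "data": {
  "plan": [
    {"wx":0,"wy":0,"wz":0,"tx":-0.15,"ty":0,"tz":0,"hand":0},
    {"wx":0,"wy":0,"wz":0,"tx":-0.15,"ty":0,"tz":0,"hand":0},
    {"wx":0,"wy":0,"wz":0,"tx":-0.15,"ty":0,"tz":0,"hand":0},
    {"wx":0,"wy":0,"wz":0,"tx":-0.15,"ty":0,"tz":0,"hand":0},
    {"wx":0,"wy":0,"wz":0,"tx":-0.15,"ty":0,"tz":0,"hand":0},
    {"wx":0,"wy":0,"wz":0,"tx":-0.15,"ty":0,"tz":0,"hand":0},
    {"wx":0,"wy":0,"wz":0,"tx":-0.15,"ty":0,"tz":0,"hand":0},
    {"wx":0,"wy":0,"wz":0,"tx":-0.15,"ty":0,"tz":0,"hand":0},
    {"wx":0,"wy":0,"wz":0,"tx":-0.15,"ty":0,"tz":0,"hand":0},
    {"wx":0,"wy":0,"wz":0,"tx":-0.15,"ty":0,"tz":0,"hand":0}
  ]
}}

```text
clock: 7.07
position: [0.4984, 0.3754, 0.0402]
ee_rot: [0.431, -3.108, -0.0]
force: [-13.6, -3.3, 26.8]
width: 0.006
```

```bash
python3 pic.py a5
```

```text
7.0667 [0.4984 0.3754 0.0402] tip [0.4983 0.3754 0.0182] F [-13.6481  -3.2929  26.7637] w 0.0061291997766868755
toolz [-0.0038 -0.0003 -1.    ] tooly yaw 15.78001054153691
tool cm to tgt(tip) [ 1.0473 -0.118  -1.1763]
```

View pics/a5.png

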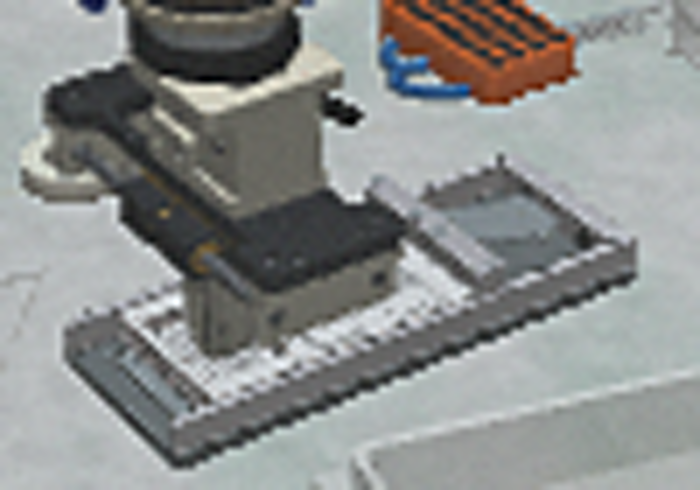

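The carrier is sliding along with the fingers (rear edge now at about (130,320)-(195,405)). Continuing.

>>> {"op": "step_arm", "data": {
  "plan": [
    {"wx":0,"wy":0,"wz":0,"tx":-0.25,"ty":0,"tz":0,"hand":0},
    {"wx":0,"wy":0,"wz":0,"tx":-0.25,"ty":0,"tz":0,"hand":0},
    {"wx":0,"wy":0,"wz":0,"tx":-0.25,"ty":0,"tz":0,"hand":0},
    {"wx":0,"wy":0,"wz":0,"tx":-0.25,"ty":0,"tz":0,"hand":0},
    {"wx":0,"wy":0,"wz":0,"tx":-0.25,"ty":0,"tz":0,"hand":0},
    {"wx":0,"wy":0,"wz":0,"tx":-0.25,"ty":0,"tz":0,"hand":0},
    {"wx":0,"wy":0,"wz":0,"tx":-0.25,"ty":0,"tz":0,"hand":0},
    {"wx":0,"wy":0,"wz":0,"tx":-0.25,"ty":0,"tz":0,"hand":0},
    {"wx":0,"wy":0,"wz":0,"tx":-0.25,"ty":0,"tz":0,"hand":0},
    {"wx":0,"wy":0,"wz":0,"tx":-0.25,"ty":0,"tz":0,"hand":0}
  ]
}}

```text
clock: 7.95
position: [0.5228, 0.3825, 0.0402]
ee_rot: [0.431, -3.109, -0.001]
force: [-12.9, -3.4, 25.3]
width: 0.004
```

```bash
python3 pic.py a6
```

```text
7.95 [0.5228 0.3825 0.0402] tip [0.5227 0.3825 0.0182] F [-12.9175  -3.4071  25.2521] w 0.004038368851222028
toolz [-0.0034  0.0002 -1.    ] tooly yaw 15.78069533647384
tool cm to tgt(tip) [ 3.5841 -0.137  -1.1638]
```

View pics/a6.png

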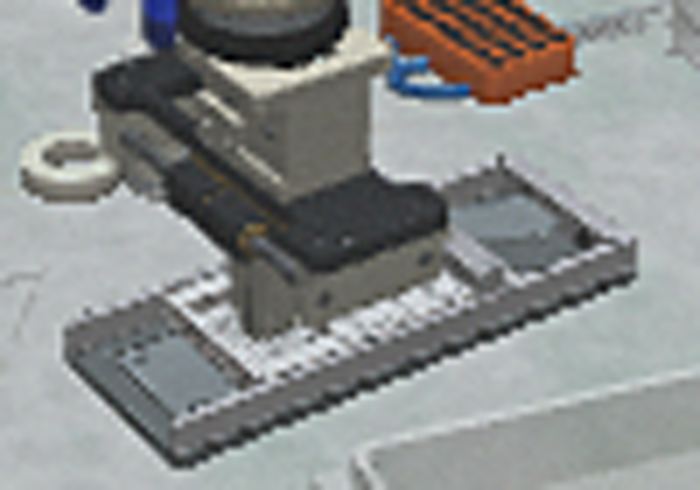

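>>> {"op": "step_arm", "data": {
  "plan": [
    {"wx":0,"wy":0,"wz":0,"tx":-0.25,"ty":0,"tz":0,"hand":0},
    {"wx":0,"wy":0,"wz":0,"tx":-0.25,"ty":0,"tz":0,"hand":0},
    {"wx":0,"wy":0,"wz":0,"tx":-0.25,"ty":0,"tz":0,"hand":0},
    {"wx":0,"wy":0,"wz":0,"tx":-0.25,"ty":0,"tz":0,"hand":0},
    {"wx":0,"wy":0,"wz":0,"tx":-0.25,"ty":0,"tz":0,"hand":0},
    {"wx":0,"wy":0,"wz":0,"tx":-0.25,"ty":0,"tz":0,"hand":0},
    {"wx":0,"wy":0,"wz":0,"tx":-0.25,"ty":0,"tz":0,"hand":0},
    {"wx":0,"wy":0,"wz":0,"tx":-0.25,"ty":0,"tz":0,"hand":0},
    {"wx":0,"wy":0,"wz":0,"tx":-0.25,"ty":0,"tz":0,"hand":0},
    {"wx":0,"wy":0,"wz":0,"tx":-0.25,"ty":0,"tz":0,"hand":0}
  ]
}}

```text
clock: 8.83
position: [0.5443, 0.3887, 0.0402]
ee_rot: [0.431, -3.104, 0.001]
force: [-22.5, -7.7, 33.5]
width: 0.007
```

```bash
python3 pic.py a7
```

```text
8.8333 [0.5443 0.3887 0.0402] tip [0.5441 0.3886 0.0182] F [-22.4883  -7.6988  33.4896] w 0.006923156012403721
toolz [-0.008  -0.0018 -1.    ] tooly yaw 15.80805640893989
tool cm to tgt(tip) [ 5.8224 -0.1452 -1.1311]
```

View pics/a7.png

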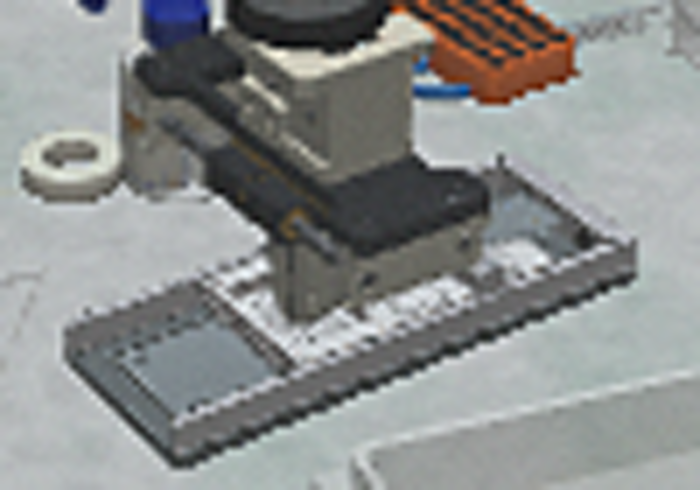

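>>> {"op": "step_arm", "data": {
  "plan": [
    {"wx":0,"wy":0,"wz":0,"tx":-0.2,"ty":0,"tz":-0.05,"hand":0},
    {"wx":0,"wy":0,"wz":0,"tx":-0.2,"ty":0,"tz":0,"hand":0},
    {"wx":0,"wy":0,"wz":0,"tx":-0.2,"ty":0,"tz":0,"hand":0},
    {"wx":0,"wy":0,"wz":0,"tx":-0.2,"ty":0,"tz":0,"hand":0},
    {"wx":0,"wy":0,"wz":0,"tx":-0.2,"ty":0,"tz":0,"hand":0},
    {"wx":0,"wy":0,"wz":0,"tx":-0.2,"ty":0,"tz":0,"hand":0},
    {"wx":0,"wy":0,"wz":0,"tx":-0.2,"ty":0,"tz":0,"hand":0},
    {"wx":0,"wy":0,"wz":0,"tx":-0.2,"ty":0,"tz":0,"hand":0},
    {"wx":0,"wy":0,"wz":0,"tx":-0.2,"ty":0,"tz":0,"hand":0},
    {"wx":0,"wy":0,"wz":0,"tx":-0.2,"ty":0,"tz":0,"hand":0}
  ]
}}

```text
clock: 9.72
position: [0.5621, 0.3936, 0.0403]
ee_rot: [0.431, -3.101, 0.003]
force: [-31.1, -11.3, 37.4]
width: 0.001
```

```bash
python3 pic.py a8
```

```text
9.7167 [0.5621 0.3936 0.0403] tip [0.5618 0.3935 0.0183] F [-31.081  -11.3126  37.4273] w 0.0010775803537892603
toolz [-0.0108 -0.0033 -0.9999] tooly yaw 15.81614174751293
tool cm to tgt(tip) [ 7.6601 -0.1309 -1.0857]
```

View pics/a8.png

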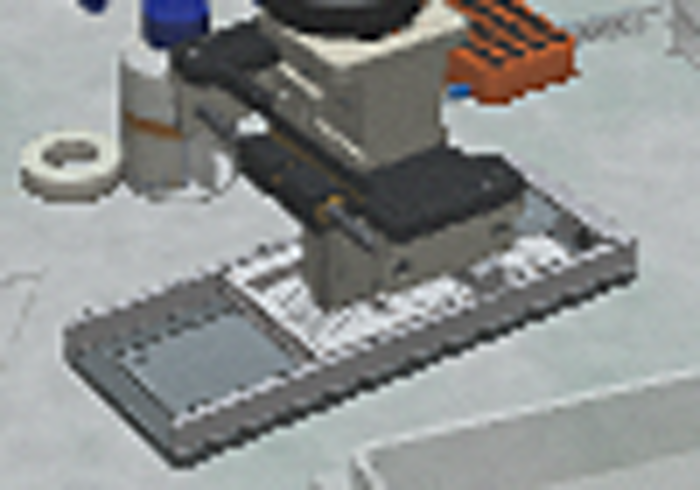

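>>> {"op": "step_arm", "data": {
  "plan": [
    {"wx":0,"wy":0,"wz":0,"tx":-0.15,"ty":0,"tz":-0.05,"hand":0},
    {"wx":0,"wy":0,"wz":0,"tx":-0.15,"ty":0,"tz":-0.05,"hand":0},
    {"wx":0,"wy":0,"wz":0,"tx":-0.15,"ty":0,"tz":0,"hand":0},
    {"wx":0,"wy":0,"wz":0,"tx":-0.15,"ty":0,"tz":0,"hand":0},
    {"wx":0,"wy":0,"wz":0,"tx":-0.15,"ty":0,"tz":0,"hand":0},
    {"wx":0,"wy":0,"wz":0,"tx":-0.15,"ty":0,"tz":0,"hand":0},
    {"wx":0,"wy":0,"wz":0,"tx":-0.15,"ty":0,"tz":0,"hand":0},
    {"wx":0,"wy":0,"wz":0,"tx":0,"ty":0,"tz":0,"hand":0},
    {"wx":0,"wy":0,"wz":0,"tx":0,"ty":0,"tz":0,"hand":0},
    {"wx":0,"wy":0,"wz":0,"tx":0,"ty":0,"tz":0,"hand":0}
  ]
}}

```text
clock: 10.6
position: [0.5751, 0.3969, 0.0404]
ee_rot: [0.431, -3.106, 0.001]
force: [-12.0, -3.0, 14.9]
width: 0.006
```

```bash
python3 pic.py a9
```

```text
10.6 [0.5751 0.3969 0.0404] tip [0.575  0.3969 0.0184] F [-11.9898  -3.0338  14.9117] w 0.006494420143504277
toolz [-0.0055 -0.0012 -1.    ] tooly yaw 15.783380252193652
tool cm to tgt(tip) [ 9.0108 -0.1039 -1.11  ]
```

View pics/a9.png

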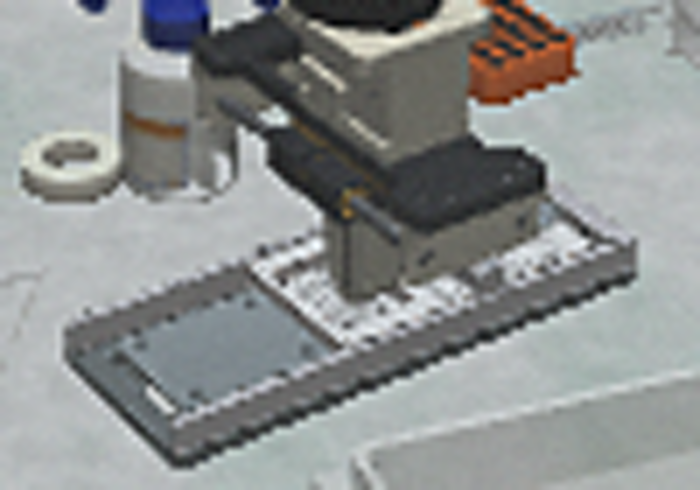

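The platform looks raised now behind the carrier (bright detail at (160,400) is visible again). I'll push further to confirm end-stop contact.

>>> {"op": "step_arm", "data": {
  "plan": [
    {"wx":0,"wy":0,"wz":0,"tx":-0.1,"ty":0,"tz":0.03,"hand":0},
    {"wx":0,"wy":0,"wz":0,"tx":-0.1,"ty":0,"tz":0,"hand":0},
    {"wx":0,"wy":0,"wz":0,"tx":-0.1,"ty":0,"tz":0,"hand":0},
    {"wx":0,"wy":0,"wz":0,"tx":-0.1,"ty":0,"tz":0,"hand":0},
    {"wx":0,"wy":0,"wz":0,"tx":-0.1,"ty":0,"tz":0,"hand":0},
    {"wx":0,"wy":0,"wz":0,"tx":0,"ty":0,"tz":0,"hand":0},
    {"wx":0,"wy":0,"wz":0,"tx":0,"ty":0,"tz":0,"hand":0},
    {"wx":0,"wy":0,"wz":0,"tx":0,"ty":0,"tz":0,"hand":0},
    {"wx":0,"wy":0,"wz":0,"tx":0,"ty":0,"tz":0,"hand":0},
    {"wx":0,"wy":0,"wz":0,"tx":0,"ty":0,"tz":0,"hand":0}
  ]
}}

```text
clock: 11.48
position: [0.5794, 0.3982, 0.0403]
ee_rot: [0.43, -3.105, 0.001]
force: [-14.7, -4.2, 18.4]
width: 0.004
```

```bash
python3 pic.py a10
```

```text
11.4833 [0.5794 0.3982 0.0403] tip [0.5793 0.3981 0.0183] F [-14.7251  -4.2268  18.3878] w 0.004220693970853797
toolz [-0.0065 -0.0016 -1.    ] tooly yaw 15.785021081819636
tool cm to tgt(tip) [ 9.4593 -0.1068 -1.1023]
```

View pics/a10.png

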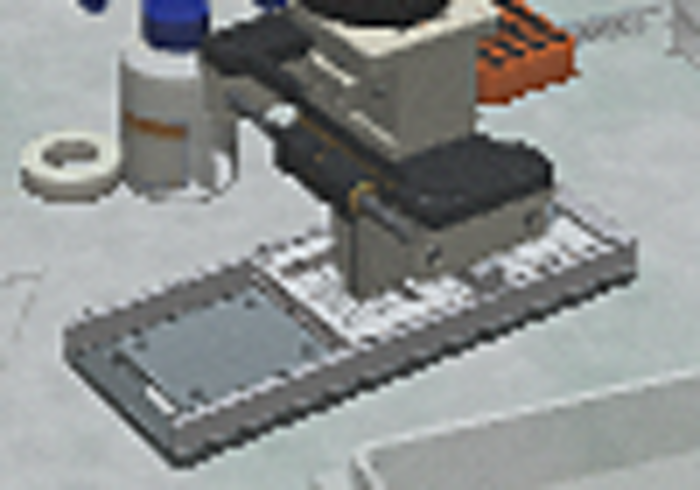

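Not at the stop yet: it moved 4.5 mm for 5 mm commanded, and there was no force jump. Continuing.

>>> {"op": "step_arm", "data": {
  "plan": [
    {"wx":0,"wy":0,"wz":0,"tx":-0.1,"ty":0,"tz":0,"hand":0},
    {"wx":0,"wy":0,"wz":0,"tx":-0.1,"ty":0,"tz":0,"hand":0},
    {"wx":0,"wy":0,"wz":0,"tx":-0.1,"ty":0,"tz":0,"hand":0},
    {"wx":0,"wy":0,"wz":0,"tx":-0.1,"ty":0,"tz":0,"hand":0},
    {"wx":0,"wy":0,"wz":0,"tx":-0.1,"ty":0,"tz":0,"hand":0},
    {"wx":0,"wy":0,"wz":0,"tx":0,"ty":0,"tz":0,"hand":0},
    {"wx":0,"wy":0,"wz":0,"tx":0,"ty":0,"tz":0,"hand":0},
    {"wx":0,"wy":0,"wz":0,"tx":0,"ty":0,"tz":0,"hand":0},
    {"wx":0,"wy":0,"wz":0,"tx":0,"ty":0,"tz":0,"hand":0},
    {"wx":0,"wy":0,"wz":0,"tx":0,"ty":0,"tz":0,"hand":0}
  ]
}}

```text
clock: 12.37
position: [0.5817, 0.3989, 0.0403]
ee_rot: [0.431, -3.1, 0.003]
force: [-24.8, -7.8, 26.8]
width: 0.003
```

```bash
python3 pic.py a11
```

```text
12.3667 [0.5817 0.3989 0.0403] tip [0.5815 0.3988 0.0183] F [-24.7588  -7.831   26.8334] w 0.003291642880938946
toolz [-0.011  -0.0036 -0.9999] tooly yaw 15.812156079360832
tool cm to tgt(tip) [ 9.6974 -0.1068 -1.0539]
```

View pics/a11.png

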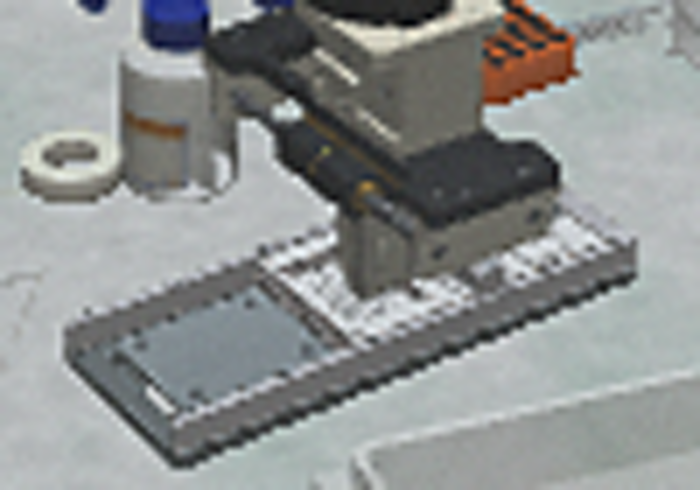

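>>> {"op": "step_arm", "data": {
  "plan": [
    {"wx":0,"wy":0,"wz":0,"tx":-0.1,"ty":0,"tz":-0.05,"hand":0},
    {"wx":0,"wy":0,"wz":0,"tx":-0.1,"ty":0,"tz":0,"hand":0},
    {"wx":0,"wy":0,"wz":0,"tx":-0.1,"ty":0,"tz":0,"hand":0},
    {"wx":0,"wy":0,"wz":0,"tx":-0.1,"ty":0,"tz":0,"hand":0},
    {"wx":0,"wy":0,"wz":0,"tx":-0.1,"ty":0,"tz":0,"hand":0},
    {"wx":0,"wy":0,"wz":0,"tx":0,"ty":0,"tz":0,"hand":0},
    {"wx":0,"wy":0,"wz":0,"tx":0,"ty":0,"tz":0,"hand":0},
    {"wx":0,"wy":0,"wz":0,"tx":0,"ty":0,"tz":0,"hand":0},
    {"wx":0,"wy":0,"wz":0,"tx":0,"ty":0,"tz":0,"hand":0},
    {"wx":0,"wy":0,"wz":0,"tx":0,"ty":0,"tz":0,"hand":0}
  ]
}}

```text
clock: 13.25
position: [0.5821, 0.399, 0.0404]
ee_rot: [0.431, -3.092, 0.007]
force: [-39.4, -14.7, 37.6]
width: 0.008
```

End stop reached: 0.4 mm of motion for 5 mm commanded, with the push up to about 42 N. I'll unload the push and the press together, gradually.

>>> {"op": "step_arm", "data": {
  "plan": [
    {"wx":0,"wy":0,"wz":0,"tx":0.1,"ty":0,"tz":-0.01,"hand":0},
    {"wx":0,"wy":0,"wz":0,"tx":0.1,"ty":0,"tz":-0.01,"hand":0},
    {"wx":0,"wy":0,"wz":0,"tx":0.1,"ty":0,"tz":-0.01,"hand":0},
    {"wx":0,"wy":0,"wz":0,"tx":0.1,"ty":0,"tz":-0.01,"hand":0},
    {"wx":0,"wy":0,"wz":0,"tx":0.1,"ty":0,"tz":-0.01,"hand":0},
    {"wx":0,"wy":0,"wz":0,"tx":0.1,"ty":0,"tz":-0.01,"hand":0},
    {"wx":0,"wy":0,"wz":0,"tx":0,"ty":0,"tz":0,"hand":0},
    {"wx":0,"wy":0,"wz":0,"tx":0,"ty":0,"tz":0,"hand":0},
    {"wx":0,"wy":0,"wz":0,"tx":0,"ty":0,"tz":0,"hand":0},
    {"wx":0,"wy":0,"wz":0,"tx":0,"ty":0,"tz":0,"hand":0}
  ]
}}

```text
clock: 14.08
position: [0.5817, 0.3989, 0.0404]
ee_rot: [0.431, -3.102, 0.003]
force: [-17.0, -5.3, 14.6]
width: 0.006
```

>>> {"op": "step_arm", "data": {
  "plan": [
    {"wx":0,"wy":0,"wz":0,"tx":0.1,"ty":0,"tz":-0.01,"hand":0},
    {"wx":0,"wy":0,"wz":0,"tx":0.1,"ty":0,"tz":-0.02,"hand":0},
    {"wx":0,"wy":0,"wz":0,"tx":0.1,"ty":0,"tz":-0.02,"hand":0},
    {"wx":0,"wy":0,"wz":0,"tx":0.05,"ty":0,"tz":-0.02,"hand":0},
    {"wx":0,"wy":0,"wz":0,"tx":0,"ty":0,"tz":0,"hand":0},
    {"wx":0,"wy":0,"wz":0,"tx":0,"ty":0,"tz":0,"hand":0},
    {"wx":0,"wy":0,"wz":0,"tx":0,"ty":0,"tz":0,"hand":0},
    {"wx":0,"wy":0,"wz":0,"tx":0,"ty":0,"tz":0,"hand":0},
    {"wx":0,"wy":0,"wz":0,"tx":0,"ty":0,"tz":0,"hand":0},
    {"wx":0,"wy":0,"wz":0,"tx":0,"ty":0,"tz":0,"hand":0}
  ]
}}

```text
clock: 14.92
position: [0.5815, 0.3986, 0.0407]
ee_rot: [0.43, -3.108, 0.0]
force: [-7.1, 1.0, 0.1]
width: 0.009
```

>>> {"op": "step_arm", "data": {
  "plan": [
    {"wx":0,"wy":0,"wz":0,"tx":0.1,"ty":0,"tz":0,"hand":0},
    {"wx":0,"wy":0,"wz":0,"tx":0.1,"ty":0,"tz":0,"hand":0},
    {"wx":0,"wy":0,"wz":0,"tx":0.1,"ty":0,"tz":-0.02,"hand":0},
    {"wx":0,"wy":0,"wz":0,"tx":0.1,"ty":0,"tz":-0.02,"hand":0},
    {"wx":0,"wy":0,"wz":0,"tx":0.1,"ty":0,"tz":-0.02,"hand":0},
    {"wx":0,"wy":0,"wz":0,"tx":0.1,"ty":0,"tz":0,"hand":0},
    {"wx":0,"wy":0,"wz":0,"tx":0,"ty":0,"tz":0,"hand":0},
    {"wx":0,"wy":0,"wz":0,"tx":0,"ty":0,"tz":0,"hand":0},
    {"wx":0,"wy":0,"wz":0,"tx":0,"ty":0,"tz":0,"hand":0},
    {"wx":0,"wy":0,"wz":0,"tx":0,"ty":0,"tz":0,"hand":0}
  ]
}}

```text
clock: 15.75
position: [0.5782, 0.3966, 0.0423]
ee_rot: [-0.429, 3.112, 0.0]
force: [-0.1, 0.0, 0.2]
width: 0.002
```

Free of all contact. Rise straight up and then retreat.

>>> {"op": "step_arm", "data": {
  "plan": [
    {"wx":0,"wy":0,"wz":0,"tx":0,"ty":0,"tz":-0.3,"hand":0},
    {"wx":0,"wy":0,"wz":0,"tx":0,"ty":0,"tz":-0.6,"hand":0},
    {"wx":0,"wy":0,"wz":0,"tx":0,"ty":0,"tz":-1,"hand":0},
    {"wx":0,"wy":0,"wz":0,"tx":0,"ty":0,"tz":-2,"hand":0},
    {"wx":0,"wy":0,"wz":0,"tx":0,"ty":0,"tz":-2.5,"hand":0},
    {"wx":0,"wy":0,"wz":0,"tx":0,"ty":0,"tz":-2.5,"hand":0},
    {"wx":0,"wy":0,"wz":0,"tx":0,"ty":0,"tz":-2.5,"hand":0},
    {"wx":0,"wy":0,"wz":0,"tx":0,"ty":0,"tz":-2.5,"hand":0},
    {"wx":0,"wy":0,"wz":0,"tx":0,"ty":0,"tz":-2.5,"hand":0},
    {"wx":0,"wy":0,"wz":0,"tx":0,"ty":0,"tz":-2.5,"hand":0}
  ]
}}

```text
clock: 16.58
position: [0.5781, 0.3965, 0.234]
ee_rot: [-0.429, 3.111, 0.001]
force: [0.5, 0.5, -0.4]
width: 0.005
```

>>> {"op": "step_arm", "data": {
  "plan": [
    {"wx":0,"wy":0,"wz":0,"tx":1.5,"ty":0.6,"tz":0,"hand":0},
    {"wx":0,"wy":0,"wz":0,"tx":1.8,"ty":1.5,"tz":0,"hand":0},
    {"wx":0,"wy":0,"wz":0,"tx":1.8,"ty":2,"tz":0,"hand":0},
    {"wx":0,"wy":0,"wz":0,"tx":1.8,"ty":2,"tz":0,"hand":0},
    {"wx":0,"wy":0,"wz":0,"tx":1.8,"ty":2,"tz":0,"hand":0},
    {"wx":0,"wy":0,"wz":0,"tx":1.8,"ty":2,"tz":0,"hand":0},
    {"wx":0,"wy":0,"wz":0,"tx":1.8,"ty":2,"tz":0,"hand":0},
    {"wx":0,"wy":0,"wz":0,"tx":1.8,"ty":2,"tz":0,"hand":0},
    {"wx":0,"wy":0,"wz":0,"tx":1,"ty":1,"tz":0,"hand":0},
    {"wx":0,"wy":0,"wz":0,"tx":0,"ty":0,"tz":0,"hand":0}
  ]
}}

```text
clock: 17.42
position: [0.3879, 0.5038, 0.2324]
ee_rot: [0.438, -3.11, -0.004]
force: [0.0, 0.3, -0.2]
width: -0.001
```

>>> {"op": "step_arm", "data": {
  "plan": [
    {"wx":0,"wy":0,"wz":0,"tx":1.5,"ty":1.5,"tz":0,"hand":0},
    {"wx":0,"wy":0,"wz":0,"tx":1.8,"ty":2,"tz":0,"hand":0},
    {"wx":0,"wy":0,"wz":0,"tx":1.8,"ty":2,"tz":0,"hand":0},
    {"wx":0,"wy":0,"wz":0,"tx":1.8,"ty":2,"tz":0,"hand":0},
    {"wx":0,"wy":0,"wz":0,"tx":1.8,"ty":2,"tz":0,"hand":0},
    {"wx":0,"wy":0,"wz":0,"tx":1.8,"ty":2,"tz":0,"hand":0},
    {"wx":0,"wy":0,"wz":0,"tx":1.8,"ty":2,"tz":0,"hand":0},
    {"wx":0,"wy":0,"wz":0,"tx":1,"ty":1,"tz":0,"hand":0},
    {"wx":0,"wy":0,"wz":0,"tx":0,"ty":0,"tz":0,"hand":0},
    {"wx":0,"wy":0,"wz":0,"tx":0,"ty":0,"tz":0,"hand":0}
  ]
}}

```text
clock: 18.25
position: [0.2255, 0.6043, 0.2315]
ee_rot: [-0.429, 3.111, -0.001]
force: [0.2, -0.1, -0.0]
width: 0.004
```

```bash
python3 - <<'E'
from st import *
import cv2
st()
a=arm.get_image('side')[0][:,:,::-1][115:205,190:300]
b=arm.get_image('top')[0][:,:,::-1]
cv2.imwrite('pics/f_top.png',b)
cv2.imwrite('pics/f_sidez.png',cv2.resize(a,None,fx=6,fy=6,interpolation=2))
cv2.imwrite('pics/f_topz.png',cv2.resize(b[125:235,110:230],None,fx=5.4,fy=5.4,interpolation=2))
o=cv2.imread('pics/top0.png');print('diff bystanders',[cv2.absdiff(o,b)[r0:r1,c0:c1].max() for r0,r1,c0,c1 in((220,255,275,410),(180,222,120,152))])
E
```

```text
18.25 [0.2255 0.6043 0.2315] tip [0.2256 0.6043 0.2095] F [ 0.2016 -0.0911 -0.048 ] w 0.003617235480886587
toolz [ 0.001  -0.0003 -1.    ] tooly yaw 15.712137281258677
diff bystanders [np.uint8(4), np.uint8(17)]
```

View pics/f_sidez.png

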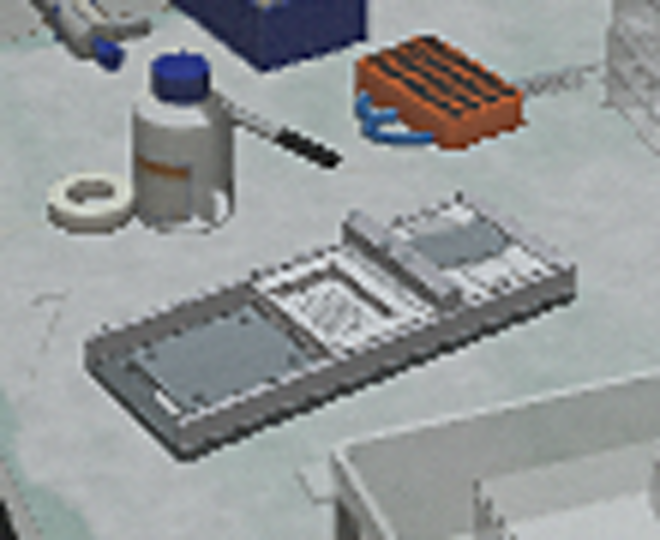

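View pics/f_topz.png

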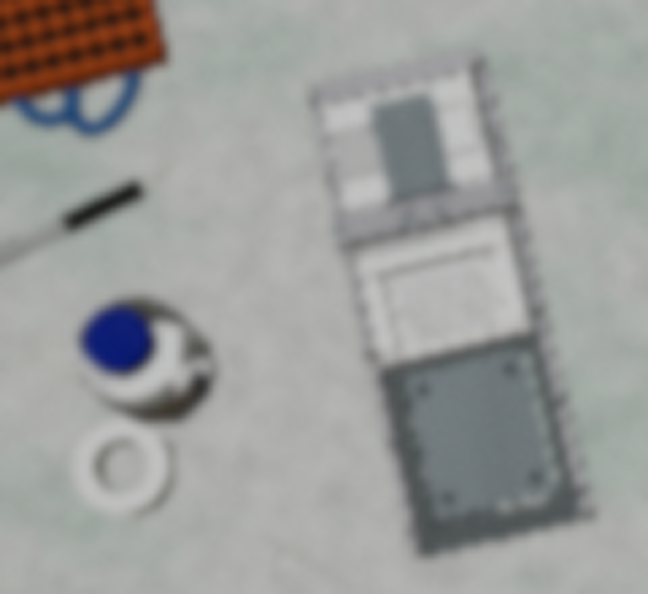

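Final images: carrier under the leaf, nose at the end stop (top view (330,105)-(475,70)), rear edge at (385,368)-(538,335). The platform is clear of it. Quick numeric check of home position and platform height.

```bash
python3 - <<'E'
from h import *
from cell import arm
import cv2
np.set_printoptions(precision=4,suppress=True)
y=np.radians(15.7);u=np.array([np.cos(y),np.sin(y),0]);v=np.array([-u[1],u[0],0])
r=(zt(385,368,.028)+zt(538,335,.028))/2; r0=(zt(415,527,.036)+zt(572,490,.036))/2
print("rear move",(r-r0)@u,"rear to beam front",(.5*(zt(348,243,.045)+zt(520,208,.045))-r)@u)
n=(zt(330,105,.028)+zt(475,70,.028))/2;print("rear-nose",(n-r)@u)
def zz(n,d,m):
    c=C[n];vv,uu=np.nonzero(m&(d>0));z=d[vv,uu];p=np.linalg.inv(c["mtx"])@np.stack([uu*z,vv*z,z]);return np.median((c["R"].T@(p-c["t"][:,None]))[2])
for nm in("side","top"):
    im,d=arm.get_image(nm)
    def m(X):
        a=np.zeros(d.shape,np.uint8);cv2.circle(a,tuple(int(round(q)) for q in proj(nm,X)),4,1,-1);return a>0
    mo=(r+u*.067);mo=mo-mo[2]*np.array([0,0,1])
    P=mo-u*.110+[0,0,.02]
    out=P-u*.02+v*.13;out[2]=0
    out2=P-u*.02-v*.085;out2[2]=0
    print(nm,"platform z",zz(nm,d,m(P)),"well/carrier z",zz(nm,d,m(mo-u*.04+[0,0,.018])),"bench",zz(nm,d,m(out)),zz(nm,d,m(out2)))
o=cv2.imread('pics/top0.png');b=im[:,:,::-1]
for nm,(r0,r1,c0,c1) in dict(petri_timer_beaker=(220,255,275,410),bottle_tape=(180,222,120,152)).items():
    print(nm,cv2.phaseCorrelate(cv2.cvtColor(o[r0:r1,c0:c1],6).astype(float),cv2.cvtColor(np.ascontiguousarray(b[r0:r1,c0:c1]),6).astype(float)))
E
```

```text
rear move 0.08807477796299151 rear to beam front 0.06717153846917817
rear-nose 0.15176274487222954
side platform z 0.020816009201215305 well/carrier z 0.019631430867019732 bench 0.004125216619874832 0.003784617159168268
top platform z 0.019324476077108875 well/carrier z 0.017639438896805054 bench 0.00330911427596972 0.0025933231546546873
petri_timer_beaker ((0.44296007920964087, 0.0022223315321809878), 1.0062008171179608)
bottle_tape ((-0.046883473345417315, 0.4704863554098466), 0.9716218730825176)
```

```bash
python3 - <<'E'
import cv2,numpy as np
o=cv2.imread('pics/top0.png');b=cv2.imread('pics/f_top.png')
for r0,r1,c0,c1 in((220,255,275,410),(180,222,120,152)):
    g=lambda i:cv2.cvtColor(i[r0:r1,c0:c1],6).astype(float)
    print(cv2.phaseCorrelate(g(o),g(o))[0],cv2.phaseCorrelate(g(o),g(b))[0],cv2.absdiff(g(o),g(b)).mean())
d=cv2.absdiff(o,b)[180:222,120:152].max(2);print(np.argwhere(d>8)+[180,120])
E
```

```text
(0.5, 0.0) (0.4981001195807977, -0.0010929847504783652) 1.3731216931216932
(0.0, 0.5) (-0.07591053382334678, 0.5734991650156545) 1.4136904761904763
[[186 124]
 [186 125]
 [187 124]
 [187 125]
 [187 126]
 [188 124]
 [188 125]
 [188 126]]
```

```bash
python3 - <<'E'
import cv2,numpy as np
a=cv2.imread('pics/side0z.png');b=cv2.imread('pics/f_sidez.png')
d=cv2.absdiff(a,b).max(2)
print(d[40:240,40:245].max(), d[40:240,40:245].mean(), d[40:180,360:520].mean())
g=lambda i:cv2.cvtColor(i[40:240,44:244],6).astype(float)
print(cv2.phaseCorrelate(g(a),g(b)))
o=cv2.imread('pics/top0.png');f=cv2.imread('pics/f_top.png')
print(o[187,118:134],f[187,118:134])
E
```

```text
120 3.9320975609756097 2.946026785714286
((0.0022868804926332587, -0.022445257570737454), 0.8915760966495524)
[[168 171 171]
 [169 171 171]
 [169 172 171]
 [169 171 171]
 [168 170 170]
 [165 166 165]
 [150 143 142]
 [129  98  95]
 [117  52  44]
 [115  31  18]
 [115  29  13]
 [115  28  13]
 [115  28  13]
 [115  29  13]
 [114  29  14]
 [115  30  15]] [[170 173 172]
 [171 174 173]
 [171 173 173]
 [170 173 172]
 [169 172 171]
 [161 161 160]
 [139 129 127]
 [121  83  78]
 [115  44  34]
 [116  31  17]
 [117  29  13]
 [116  29  12]
 [115  28  12]
 [115  28  12]
 [115  29  13]
 [115  29  14]]
```

```bash
python3 - <<'E'
import cv2,numpy as np
a=cv2.imread('pics/side0z.png');b=cv2.imread('pics/f_sidez.png')
d=cv2.absdiff(a,b).max(2)[40:240,40:245]
p=np.argwhere(d>40)+[40,40];print(len(p),p.min(0),p.max(0))
cv2.imwrite('pics/cmp.png',np.hstack([cv2.resize(i[40:240,40:245],None,fx=1.9,fy=1.9) for i in(a,b)]))
E
```

```text
115 [ 47 164] [106 207]
```

View pics/cmp.png

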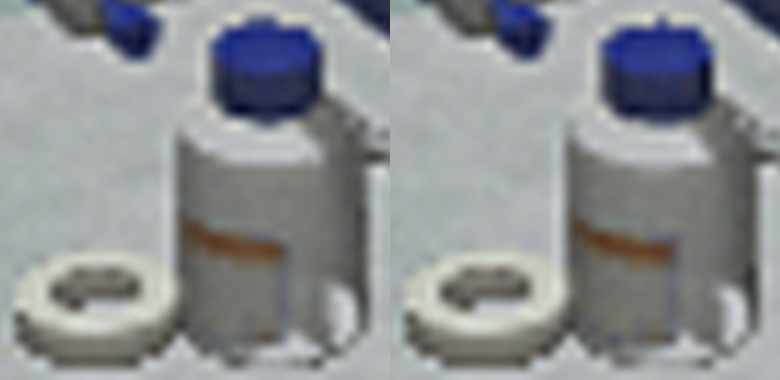

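The bottle and tape look the same in both views, with only sub-pixel edge differences. Handing in.

```bash
python3 -c "
from cell import arm
print(arm.observe()['clock'],arm.sign_off())"
```

```text
the job is handed in; nothing more can be done
18.45 None
```

The carrier is fully home against the end stop, the platform has sprung back up behind it, and the arm is clear. I handed the job in at 18.45 s of the 48 s allowed.

I pressed the carrier down in its finger well with closed fingertips, at about 15–38 N, until it lay on the track floor. Keeping it pressed, I slid it under the bridge and leaf spring. It stopped at the end: it moved 0.4 mm for 5 mm commanded, and the push rose to about 42 N. I then eased off the push and the press together, backed off the wall and lifted away with the force reading near zero.

**What the last checks showed:**
- **Home position:** the carrier's rear edge is 67.2 mm behind the bridge front, against 67 mm expected. Its nose is at the end stop in the picture.
- **Travel:** the pictures give about 88 mm, just under the roughly 89–99 mm expected. This is within the 1–2 mm I can measure.
- **Platform:** it is up, about 19–21 mm above the worktop against 20 mm expected. The depth readings of the bench itself were off by 3–4 mm. Measured against the carrier's well floor, the platform is 1.2–1.7 mm higher (about 2 mm expected if up, 6 mm lower if down).
- **Things standing around:** I saw no change in the timer, petri dish, tape or beaker. The bottle cap's edge differs by about 0.1 pixel (about 0.3 mm) in the top view. The side view shows a few changed edge pixels near the cap, but no measurable shift. I can't tell whether this is noise or a very slight movement.

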